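# Unstack the modules into the colour-coded kit trays

### The arm

A 6-joint arm with a two-finger parallel gripper is mounted at the origin on the work surface. World frame = base frame: x ahead of the robot, y to its left, z up, the work surface at z = 0. Lengths are in m, angles in rad, forces in N, time in s.
With the tool pointing down it reaches from about 0.4 to 0.825 m from the base axis. Payload 7 kg.
Tool frame: the origin (TCP) lies midway between the tips of the shut fingers; the grasp point (between the pads) lies arm.hold_point_z behind it (arm.hold_point_z is the distance from the TCP to the grasp point, in m); z points along the fingers, y is the line along which they close (so a half turn about z gives the same grasp; the last joint's range is limited). The gripper opens to 88 mm and grips with 3 to 60 N. Pads are 19 mm wide; open, the fingers measure 130 mm over their backs; the gripper's body (78 mm by 193 mm) begins 47 mm behind the grasp point.
Start: joints at [-1.033, 0.359, 0.012, 0, -1.224, -0.288], TCP at [0.167, -0.654, 0.227] pointing down, gripper open.
Joint ranges: [-3.07, 3.07], [-1.43, 2.12], [-1.02, 1.25], [-3.03, 1.67], [-3.05, -0], [-3.03, 3.03]. Speed limits (rad/s): [2.39, 2.39, 3.01, 3.14, 3.14, 3.14].

### API

Orientations are given as [roll, pitch, yaw] about the fixed x, y, z axes, in that order (R = Rz(yaw) Ry(pitch) Rx(roll)).
In Python, from station import arm gives the robot as it stands.
- The arm moves only by the shell command python3 -m crank 'ROWS' [OPENING] [FORCE]. ROWS is JSON, a list that holds one entry, the list of rows, each a list of 4 numbers: the shift along the tool's x, y, z in units of 25 mm (1.0 is 25 mm), then the turn about the tool's z in units of 5 degrees (1.0 is 5 degrees). A call has 1 to 12 rows; each row is the pose to reach, as a shift and turn from the pose commanded when the call began, along the tool's axes at that moment; what a row does not reach only later rows make up. A row lasts 1/8 s, in which the tool goes at most 62.5 mm and 10.7 degrees, less where a joint would pass 70% of its speed; a pose out of reach is approached as far as the arm can. A call with a gripper value outside its range is refused whole. OPENING is the closure, from 0 (fully open) to 1 (shut), set as the call begins (- or left out, the last holds). The fingers move at their own pace and stop on an object; FORCE is the grip in N (left out, the last holds). Time passes only in rows, so rows that repeat a pose let the fingers close. It gives the time, the measured TCP pose, the force, the opening and the grip force at its end, in the units of the state.
- arm.get_state(): the state, without advancing time (a new reading comes with each control period).
- arm.grab_frame(name): name is "scene" or "top" or "wrist"; returns (picture, depth): 420x560x3 uint8, red, green, blue; 420x560 float32, m along the optical axis (not along the pixel's ray), 0 where there is no reading.
- arm.get_calibration(name): a dict with "mtx" (3x3 intrinsics, pixels), "k1" (the pictures are not rectified: a ray, as slopes to the right and down, at radius r is drawn at 1 + k1 r^2 times it, then the intrinsics apply), "R" (3x3) and "t" (3): a world point X has camera coordinates R X + t; the wrist camera has in their place "mount" (4x4, takes a point from camera to tool coordinates, whose origin is the TCP and whose axes are the flange's). Camera axes: x right, y down, z forward; pixel columns grow to the right and rows downward; lengths in m; the calibration is good to about 2 mm. A picture is of the moment at which its call begins: read the wrist's pose just before it. get_calibration takes no time and is no camera call.
- arm.job_done(): hands the job in; it is judged then, once.
Trained networks look in the newest picture that a camera, given by its name, has taken for a name from the list of things; names that differ only in an ending like _2 or _b are one class to them, and where a whole thing is asked for, a point or a joint stands for the part that bears it (a point fixed in the world has none). Each returns a list of dicts, best first, with "score" (0 to 1); they miss things now and then, are a little off and sometimes report something else, mostly with a low value. They report only what shows in the picture. A call takes as long as a camera call.
- arm.recognise(thing, camera): "extent" ([left, top, width, height] in pixels, round what is visible of it).
- arm.trace(thing, camera): "mask" (420x560 bool, what is visible of it) and "extent" ([left, top, width, height] in pixels, round what is visible of it).
The state is a dict: "t": time; "q": joint angles; "qd": joint speeds; "joint_efforts": joint torques, N m; "eef_pos": TCP position; "ee_rot": TCP orientation; "force": force on the tool from outside, world axes, zero at the start; "moment": the same for the moment, N m; "width": finger opening in m; "gripper_force": force on a finger pad.
Only numpy, scipy, OpenCV 4.12 (cv2) and the standard library are available. Lean on these libraries where they do the work, as an engineer would, in place of code of your own. Each camera call takes 0.05 s, during which the arm holds its last target. There are 200 camera calls.

### The job

Take the two stacks of modules apart and lay out the kit: set each module in the empty tray whose floor has the colour of the module, flat on the floor inside the rim, centred and lined up with the tray. Keep every module upright all the time: none may be tipped over.

Things in the scene. Friction and masses are not known exactly. Their poses are not given: they have to be found in the camera images.
- supply_blue: Large power-supply module: bare aluminium case with two blue end caps, 60 (x) x 100 (y) x 34 mm high, about 0.45 kg. At the start it stands on the bench as the bottom of one stack. Origin: centre of underside; z up, y along the long side; both ends alike. Flat top and bottom; grip across x.
- drive_yellow: Large drive module: grey case with black stripes on top and two yellow end caps, 60 (x) x 100 (y) x 34 mm high, about 0.42 kg. At the start it stands on the bench as the bottom of the other stack. Origin: centre of underside; z up, y along the long side; both ends alike. Flat top and bottom; grip across x.
- heatsink_red: Middle-sized heat-sink module: aluminium with black stripes on top and two red end caps, 48 (x) x 70 (y) x 30 mm high, about 0.22 kg. Starts on top of one of the two large modules (either one), with the violet relay on top of it. Origin: centre of underside; z up, y along the long side; both ends alike. Flat top and bottom; grip across x.
- filter_green: Middle-sized filter module: white case with two green end caps, 48 (x) x 70 (y) x 30 mm high, about 0.2 kg. Starts on top of the other large module. Origin: centre of underside; z up, y along the long side; both ends alike. Flat top and bottom; grip across x.
- relay_violet: Small relay block, violet all over with two brass dots on top, 36 (x) x 44 (y) x 28 mm high, about 0.11 kg. Starts on top of the heat-sink module (the top of the three-high stack). Origin: centre of underside; z up, y along the long side; both ends alike. Flat top and bottom; grip across x.
- tray_blue: Shallow kit tray with a blue floor and a grey rim, fixed to the bench, empty at the start. Inside 80 (x) x 120 (y) mm; floor 3 mm above the bench, rim 3 mm thick and 4 mm higher than the floor. Origin on the bench under its centre, z up, y along its long side. For the blue module, long side along long side.
- tray_yellow: Shallow kit tray with a yellow floor and a grey rim, fixed to the bench, empty at the start. Inside 80 (x) x 120 (y) mm; floor 3 mm above the bench, rim 3 mm thick and 4 mm higher than the floor. Origin on the bench under its centre, z up, y along its long side. For the yellow module, long side along long side.
- tray_red: Shallow kit tray with a red floor and a grey rim, fixed to the bench, empty at the start. Inside 68 (x) x 90 (y) mm; floor 3 mm above the bench, rim 3 mm thick and 4 mm higher than the floor. Origin on the bench under its centre, z up, y along its long side. For the red module, long side along long side.
- tray_green: Shallow kit tray with a green floor and a grey rim, fixed to the bench, empty at the start. Inside 68 (x) x 90 (y) mm; floor 3 mm above the bench, rim 3 mm thick and 4 mm higher than the floor. Origin on the bench under its centre, z up, y along its long side. For the green module, long side along long side.
- tray_violet: Shallow kit tray with a violet floor and a grey rim, fixed to the bench, empty at the start. Inside 56 (x) x 64 (y) mm; floor 3 mm above the bench, rim 3 mm thick and 4 mm higher than the floor. Origin on the bench under its centre, z up, y along its long side. For the violet module, long side along long side.

How it is judged:
By the outcome, as a careful person would: the job done as asked, in the order asked, and still so for the second after the job is handed in, with the robot touching nothing.
It also fails if it takes over 122 s, if anything falls off the work surface, if the arm or the gripper's body presses on something with over 40 N, if the wrist force passes 120 N, or if a joint passes its speed limit or range.

## Working session

There is one attempt and no reset: what is moved stays moved. The work goes in short steps, Python scripts to look and compute and a shell command to move; the robot and the scene stay as the last step left them, time stands still between calls to the robot, and variables do not carry over. Pictures are saved under pics/ and viewed, at most 14 in all, crops included, and the job is handed in when it is done.

```bash
ls; mkdir -p pics; cat > h.py <<'E'
import numpy as np, cv2
from station import arm
from scipy.spatial.transform import Rotation as Ro
def cloud(name, depth):
    c=arm.get_calibration(name); K=np.array(c["mtx"]); k1=c["k1"]
    v,u=np.mgrid[0:420,0:560]
    d=np.array([k1,0,0,0,0],float)
    p=cv2.undistortPoints(np.stack([u,v],-1).reshape(-1,1,2).astype(float),K,d).reshape(420,560,2)
    P=np.dstack([p*depth[...,None],depth])
    if "mount" in c:
        s=arm.get_state(); M=np.array(c["mount"]); T=np.eye(4); T[:3,:3]=Ro.from_euler('xyz',s["ee_rot"]).as_matrix(); T[:3,3]=s["eef_pos"]
        M=T@M; W=P@M[:3,:3].T+M[:3,3]
    else: W=(P-np.array(c["t"]))@np.array(c["R"])
    W[depth==0]=np.nan
    return W
E
python3 - <<'E'
from h import *
print(arm.get_state(), arm.hold_point_z)
for n in ("scene","top"):
    p,d=arm.grab_frame(n); cv2.imwrite(f"pics/{n}0.png",p[...,::-1]); np.save(n+"_d.npy",d)
    W=cloud(n,d)
    for th in ["supply_blue","drive_yellow","heatsink_red","filter_green","relay_violet"]+["tray_"+c for c in "blue yellow red green violet".split()]:
        for r in arm.trace(th,n)[:2]:
            P=W[r["mask"]]; P=P[~np.isnan(P[:,0])]
            if len(P): print(n,th,round(r["score"],2),[int(x) for x in r["extent"]],len(P),np.median(P,0).round(3),np.percentile(P[:,2],95).round(3))
E
```

```text
pics
{'t': 0.0, 'q': array([-1.03290512e+00,  3.59392242e-01,  1.10611778e-02, -3.53061676e-04,
       -1.22408850e+00, -2.88106859e-01]), 'qd': array([ 0.0012612 , -0.00094172,  0.0011969 , -0.00039137,  0.00086421,
       -0.0007517 ]), 'joint_efforts': array([ 1.78894206e-03, -5.82718492e+01,  2.93050539e+01,  6.99776441e+00,
        6.57933037e-03, -1.67744938e-04]), 'eef_pos': array([ 0.16671663, -0.65358604,  0.2256197 ]), 'ee_rot': array([ 3.13994201e+00, -1.43047832e-04, -2.89192843e+00]), 'force': array([ 0.40926675, -0.71680141,  0.13213236]), 'moment': array([ 0.02727761,  0.05613754, -0.05645229]), 'gripper_force': 0.0, 'width': 0.08749716059715634} 0.0188
scene supply_blue 0.68 [351, 240, 47, 24] 648 [0.476 0.241 0.024] 0.035
scene drive_yellow 0.87 [355, 293, 52, 47] 965 [0.601 0.411 0.027] 0.036
scene heatsink_red 0.69 [356, 227, 35, 28] 448 [0.47  0.229 0.055] 0.065
scene filter_green 0.82 [363, 284, 39, 36] 1011 [0.586 0.384 0.063] 0.066
scene relay_violet 0.9 [363, 219, 24, 22] 326 [0.456 0.218 0.089] 0.093
scene tray_blue 0.55 [207, 205, 48, 30] 805 [ 0.689 -0.125 
[... 590 characters left out ...]
p filter_green 0.87 [107, 200, 36, 29] 630 [0.575 0.368 0.064] 0.067
top relay_violet 0.92 [178, 260, 22, 14] 351 [0.449 0.207 0.093] 0.096
top tray_blue 0.76 [307, 157, 55, 39] 1725 [ 0.685 -0.128  0.004] 0.009
top tray_blue 0.21 [258, 234, 30, 26] 808 [0.506 0.015 0.004] 0.009
top tray_yellow 0.89 [418, 205, 52, 37] 1740 [ 0.572 -0.398  0.005] 0.009
top tray_red 0.81 [216, 158, 41, 35] 1124 [0.687 0.122 0.004] 0.009
top tray_red 0.72 [174, 251, 40, 31] 292 [0.453 0.167 0.035] 0.038
top tray_green 0.72 [345, 248, 45, 35] 1218 [ 0.464 -0.205  0.005] 0.009
top tray_green 0.39 [262, 236, 27, 23] 748 [0.506 0.015 0.004] 0.009
top tray_violet 0.74 [257, 234, 29, 25] 762 [0.506 0.017 0.004] 0.009
```

```bash
cat >> h.py <<'E'
def rect(P):
    (c,(a,b),ang)=cv2.minAreaRect(P[:,:2].astype(np.float32))
    # yaw of long side (y axis) modulo 180
    y=np.radians(ang+(0 if a>b else 90)); y=(y+np.pi/2)%np.pi-np.pi/2
    return np.round(c,4), round(max(a,b),4), round(min(a,b),4), round(np.degrees(y),1)
E
python3 - <<'E'
from h import *
im=cv2.imread("pics/top0.png"); cv2.imwrite("pics/top0c.png",cv2.resize(im[130:320,80:490],None,fx=1.95,fy=1.95,interpolation=cv2.INTER_CUBIC))
W=cloud("top",np.load("top_d.npy"))
for n,(x,y,w,h) in dict(blue=(307,157,55,39),yellow=(418,205,52,37),red=(216,158,41,35),green=(345,248,45,35),violet=(257,234,29,25)).items():
    P=W[y-4:y+h+4,x-4:x+w+4].reshape(-1,3); P=P[(P[:,2]>.0022)&(P[:,2]<.02)]; print(n,len(P),rect(P))
for n,(x,y,w,h) in dict(stackA=(172,252,43,32),stackB=(104,202,48,30)).items():
    P=W[y-9:y+h+9,x-9:x+w+9].reshape(-1,3)
    for lo,hi in((.029,.042),(.058,.072),(.085,.1)):
        Q=P[(P[:,2]>lo)&(P[:,2]<hi)]
        if len(Q)>30: print(n,lo,len(Q),np.median(Q[:,2]).round(4),rect(Q))
print(np.nanmedian(W[...,2]))
E
```

```text
blue 2034 (array([ 0.6854, -0.1289]), 0.1581, 0.1196, np.float64(-89.4))
yellow 2038 (array([ 0.5695, -0.3986]), 0.1543, 0.1108, np.float64(-89.7))
red 1299 (array([0.6854, 0.1176]), 0.122, 0.109, np.float64(-89.3))
green 1560 (array([ 0.4647, -0.2063]), 0.1291, 0.1013, np.float64(-89.6))
violet 804 (array([0.5082, 0.0271]), 0.088, 0.0782, np.float64(-89.4))
stackA 0.029 403 0.0349 (array([0.4505, 0.2073]), 0.102, 0.0584, np.float64(-89.2))
stackA 0.058 289 0.0648 (array([0.4516, 0.2065]), 0.0706, 0.0476, np.float64(-89.2))
stackA 0.085 335 0.0931 (array([0.4501, 0.21  ]), 0.0451, 0.0359, np.float64(83.6))
stackB 0.029 347 0.0345 (array([0.5785, 0.3762]), 0.1029, 0.0605, np.float64(77.2))
stackB 0.058 627 0.0642 (array([0.577 , 0.3744]), 0.0726, 0.049, np.float64(74.7))
0.0011633684651213116
```

View pics/top0c.png

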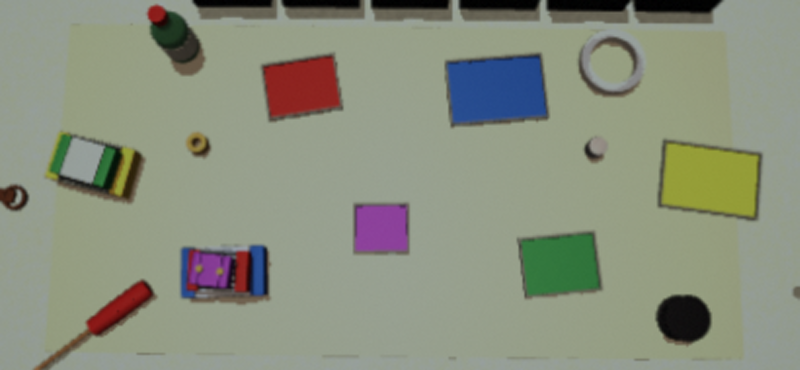

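```bash
python3 - <<'E'
from h import *
im=cv2.imread("pics/top0.png"); hsv=cv2.cvtColor(im,cv2.COLOR_BGR2HSV)
W=cloud("top",np.load("top_d.npy"))
for n,(x,y,w,h) in dict(blue=(307,157,55,39),yellow=(418,205,52,37),red=(216,158,41,35),green=(345,248,45,35),violet=(257,234,29,25)).items():
    m=np.zeros((420,560),bool); m[y-3:y+h+3,x-3:x+w+3]=1
    m&=hsv[...,1]>130
    P=W[m]; P=P[(P[:,2]<.02)]; print(n,len(P),rect(P),np.median(hsv[m],0))
z=W[...,2]
n,l,s,c=cv2.connectedComponentsWithStats(((z>.015)).astype(np.uint8))
for i in range(1,n):
    if s[i,4]>25: P=W[l==i]; print(s[i],np.median(P,0).round(3),P[:,2].max().round(3), P.min(0).round(2),P.max(0).round(2))
c=arm.get_calibration("wrist"); print(np.array(c["mount"]).round(3),np.array(c["mtx"]).round(1))
E
```

```text
blue 1437 (array([ 0.6872, -0.1289]), 0.1194, 0.0784, np.float64(-84.0)) [109. 188. 141.]
yellow 1501 (array([ 0.5718, -0.3996]), 0.1197, 0.0802, np.float64(82.8)) [ 32. 165. 157.]
red 929 (array([0.6877, 0.1214]), 0.09, 0.0674, np.float64(-79.4)) [  1. 198. 142.]
green 950 (array([ 0.4641, -0.2052]), 0.0872, 0.0645, np.float64(-84.0)) [ 65. 148. 118.]
violet 547 (array([0.5069, 0.0173]), 0.0586, 0.0516, np.float64(-89.4)) [145. 147. 154.]
[ 173   72   92   61 5192] [0.862 0.164 0.042] 0.081 [0.79 0.05 0.02] [0.93 0.27 0.08]
[  266    72   189    63 10534] [ 0.862 -0.197  0.044] 0.081 [ 0.79 -0.41  0.02] [0.93 0.04 0.08]
[   0   88   37  110 3335] [0.743 0.639 0.084] 0.135 [0.62 0.62 0.02] [0.86 0.7  0.14]
[ 537  117   23  131 2162] [ 0.681 -0.651  0.049] 0.108 [ 0.51 -0.67  0.02] [ 0.81 -0.65  0.11]
[156 133  25  29 477] [0.729 0.268 0.086] 0.135 [0.71 0.25 0.02] [0.76 0.3  0.14]
[378 145  33  33 442] [ 0.72  -0.275  0.021] 0.028 [ 0.68 -0.32  0.02] [ 0.76 -0.24  0.03]
[ 104  198   48   34 1093] [0.573 0.363 0.062] 0.07 [0.54 0.32 0.02] [0.62 0.43 0.07]
[175 198  11  11  78] [0.608 
[... 155 characters left out ...]
9  74 327] [0.516 0.679 0.024] 0.047 [0.39 0.67 0.02] [0.57 0.68 0.05]
[ 172  256   45   26 1095] [0.449 0.197 0.064] 0.098 [0.42 0.16 0.02] [0.48 0.26 0.1 ]
[ 492  261   59   34 1228] [ 0.436 -0.557  0.062] 0.091 [ 0.4  -0.6   0.02] [ 0.47 -0.49  0.09]
[105 273  54  43 438] [0.403 0.335 0.024] 0.032 [0.34 0.29 0.02] [0.44 0.41 0.03]
[421 281  24  25 462] [ 0.399 -0.35   0.037] 0.043 [ 0.37 -0.38  0.03] [ 0.43 -0.32  0.04]
[230 407  67  13 498] [0.185 0.039 0.229] 0.366 [ 0.16 -0.02  0.15] [0.22 0.1  0.37]
[[ 0.001 -0.953 -0.304  0.082]
 [ 1.     0.001 -0.001  0.   ]
 [ 0.001 -0.304  0.953 -0.158]
 [ 0.     0.     0.     1.   ]] [[325.1   0.  276. ]
 [  0.  325.1 210.1]
 [  0.    0.    1. ]]
```

```bash
cat > go.py <<'E'
import sys
from h import *
s=arm.get_state(); R=Ro.from_euler('xyz',s["ee_rot"]).as_matrix(); yaw=np.degrees(s["ee_rot"][2])
print("now",s["eef_pos"].round(4),np.degrees(s["ee_rot"]).round(1),"F",s["force"].round(1),"w",round(s["width"],4))
a=np.array(sys.argv[1:],float).reshape(-1,4)
for t in a:
    d=R.T@(t[:3]-s["eef_pos"])/0.025; dy=(t[3]-yaw+180)%360-180
    print(d.round(2),round(-dy/5,2),"rows>=",round(max(np.linalg.norm(d)/2.5,abs(dy)/10.7),1))
E
python3 go.py 0.47 -0.25 0.25 -135 0.42 0.205 0.25 -96
```

```text
now [ 0.1669 -0.654   0.2265] [ 180.    -0.  -165.7] F [ 0.8 -0.2 -0.7] w 0.0876
[-15.75  12.66  -0.94] -6.14 rows>= 8.1
[-18.31  30.79  -0.94] -13.94 rows>= 14.3
```

```bash
python3 -m crank '[[[-2,1.6,-0.9,-1],[-4,3.2,-0.9,-2],[-6,4.8,-0.9,-3],[-8,6.4,-0.9,-4],[-10,8,-0.9,-5],[-12,9.6,-0.9,-6],[-14,11.2,-0.9,-6.5],[-15,13,-0.9,-7.5],[-15.6,15,-0.9,-8.5],[-15.9,17,-0.9,-9.5],[-16.2,19,-0.9,-10.5],[-16.5,21,-0.9,-11.5]]]' 0; python3 go.py 0.45 0.205 0.25 -93
```

```text
t: 2.6
eef_pos: [0.4364, -0.0418, 0.2494]
ee_rot: [-3.141, 0.001, -1.885]
force: [0.4, -0.8, -0.3]
width: 0.0876
gripper_force: 0.0
now [ 0.4364 -0.0418  0.2494] [-180.    0. -108.] F [ 0.4 -0.8 -0.3] w 0.0876
[-9.55  2.54 -0.02] -3.0 rows>= 4.0
```

```bash
python3 -m crank '[[[-2,0.5,0,-1],[-4,1,0,-2],[-6,1.6,0,-3],[-8,2.1,0,-3],[-9.5,2.5,0,-3],[-9.5,2.5,0,-3],[-9.5,2.5,0,-3]]]'; cat > layers.py <<'E'
import sys
from h import *
name=sys.argv[1]
s=arm.get_state()
p,d=arm.grab_frame("wrist"); cv2.imwrite(f"pics/{name}.png",p[...,::-1]); W=cloud("wrist",d)
cx,cy=s["eef_pos"][:2]
if len(sys.argv)>2: cx,cy=map(float,sys.argv[2:4])
near=np.hypot(W[...,0]-cx,W[...,1]-cy)<.1
for lo,hi in((.029,.041),(.057,.071),(.085,.1)):
    m=near&(W[...,2]>lo)&(W[...,2]<hi)
    m=cv2.morphologyEx(m.astype(np.uint8),cv2.MORPH_OPEN,np.ones((5,5)))
    n,l,st,_=cv2.connectedComponentsWithStats(m)
    P=W[m>0]
    if len(P)>100: print(lo,len(P),np.median(P[:,2]).round(4),rect(P))
    for i in range(1,n):
        if st[i,4]>100: print("   part",st[i,:4],rect(W[l==i]))
E
python3 layers.py w1
```

```text
t: 3.48
eef_pos: [0.4513, 0.2017, 0.249]
ee_rot: [3.141, -0.0, -1.626]
force: [-0.5, -0.4, -0.0]
width: 0.0874
gripper_force: 0.0
0.029 857 0.0337 (array([0.4501, 0.2077]), 0.1004, 0.0598, np.float64(-87.6))
   part [248 141  53  29] (array([0.4516, 0.1713]), 0.0599, 0.0274, np.float64(2.7))
0.057 936 0.0637 (array([0.4499, 0.2064]), 0.069, 0.0479, np.float64(89.5))
   part [255 159  45  39] (array([0.4497, 0.1921]), 0.0479, 0.0402, np.float64(-0.5))
0.085 1498 0.0917 (array([0.4492, 0.2099]), 0.0448, 0.0361, np.float64(83.5))
   part [261 179  37  44] (array([0.4492, 0.2099]), 0.0448, 0.0361, np.float64(83.5))
```

View pics/w1.png

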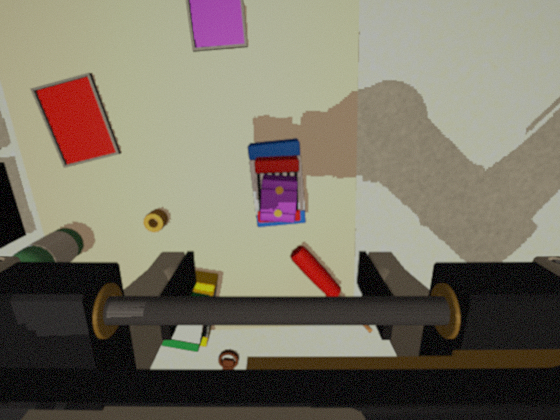

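```bash
python3 go.py 0.4497 0.21 0.11 -96.5 0.4497 0.21 0.072 -96.5
```

```text
now [0.4514 0.2013 0.2491] [180.   -0.  -93.2] F [-0.6 -0.2  0.1] w 0.0878
[-0.35  0.09  5.56] 0.66 rows>= 2.2
[-0.35  0.09  7.08] 0.66 rows>= 2.8
```

```bash
python3 -m crank '[[[-0.35,0.09,1.5,0.66],[-0.35,0.09,3.5,0.66],[-0.35,0.09,5,0.66],[-0.35,0.09,6,0.66],[-0.35,0.09,6.6,0.66],[-0.35,0.09,7.08,0.66],[-0.35,0.09,7.08,0.66],[-0.35,0.09,7.08,0.66]]]' 0; python3 go.py 0.4497 0.21 0.072 -96.5;  python3 -m crank '[[[0,0,0,0],[0,0,0,0],[0,0,0,0],[0,0,0,0],[0,0,0,0],[0,0,0,0],[0,0,0,0],[0,0,0,0]]]' 1 25
```

```text
t: 4.53
eef_pos: [0.4502, 0.211, 0.0728]
ee_rot: [-3.141, 0.001, -1.684]
force: [0.9, 0.1, -0.9]
width: 0.0875
gripper_force: 0.0
now [0.4502 0.211  0.0728] [-1.799e+02  1.000e-01 -9.650e+01] F [ 0.9  0.1 -0.9] w 0.0875
[0.04 0.02 0.03] 0.0 rows>= 0.0
t: 5.52
eef_pos: [0.4497, 0.2106, 0.072]
ee_rot: [3.142, -0.0, -1.684]
force: [-0.1, -0.6, -0.1]
width: 0.0362
gripper_force: 25.0
```

```bash
cat > trays.py <<'E'
import sys
from h import *
s=arm.get_state()
p,d=arm.grab_frame("wrist"); cv2.imwrite(f"pics/{sys.argv[1]}.png",p[...,::-1]); W=cloud("wrist",d)
hsv=cv2.cvtColor(p,cv2.COLOR_RGB2HSV)
H=dict(blue=109,yellow=32,red=1,green=65,violet=145)
for n in sys.argv[2:]:
    dh=np.abs((hsv[...,0].astype(int)-H[n]+90)%180-90)
    m=(dh<8)&(hsv[...,1]>110)&(W[...,2]<.015)&(W[...,2]>-.01)
    k,l,st,_=cv2.connectedComponentsWithStats(m.astype(np.uint8))
    for i in range(1,k):
        if st[i,4]>300:
            P=W[l==i]; print(n,st[i],np.median(P[:,2]).round(4),rect(P))
E
python3 -m crank '[[[0,0,-0.3,0],[0,0,-1,0],[0,0,-2.5,0],[0,0,-4.5,0],[0,0,-4.5,0]]]'; python3 go.py 0.507 0.0173 0.18 -89.4
```

```text
t: 6.15
eef_pos: [0.4517, 0.2122, 0.189]
ee_rot: [-3.136, 0.006, -1.683]
force: [0.1, 0.7, -1.9]
width: 0.0355
gripper_force: 25.0
now [0.4517 0.2122 0.189 ] [-179.7    0.3  -96.5] F [ 0.1  0.7 -1.9] w 0.0355
[ 7.5  -3.07  0.33] -1.41 rows>= 3.2
```

```bash
python3 -m crank '[[[1.5,-0.6,0,-0.3],[3,-1.2,0,-0.6],[4.5,-1.8,0,-1],[6,-2.4,0,-1.4],[7,-2.9,0,-1.4],[7.5,-3.07,0,-1.4],[7.5,-3.07,0,-1.4],[7.5,-3.07,0,-1.4]]]'; python3 trays.py w2 violet blue green red;python3 go.py 0.507 0.0173 0.015 -89.4
```

```text
t: 7.15
eef_pos: [0.5046, 0.0161, 0.1844]
ee_rot: [3.141, 0.0, -1.562]
force: [0.8, 0.1, -1.2]
width: 0.0356
gripper_force: 25.0
violet [ 247  160   53   58 2930] 0.0027 (array([0.5074, 0.0186]), 0.0641, 0.0552, np.float64(-88.7))
blue [  33    0  104  108 8475] 0.0028 (array([ 0.6872, -0.1148]), 0.0957, 0.0803, np.float64(-85.3))
red [  79  237   64   36 1344] 0.0025 (array([0.6932, 0.0965]), 0.0673, 0.0357, np.float64(11.9))
now [0.5046 0.0163 0.1845] [180.    0.  -89.4] F [-0.4 -0.2 -1.2] w 0.0359
[-0.04 -0.1   6.78] -0.01 rows>= 2.7
```

View pics/w2.png

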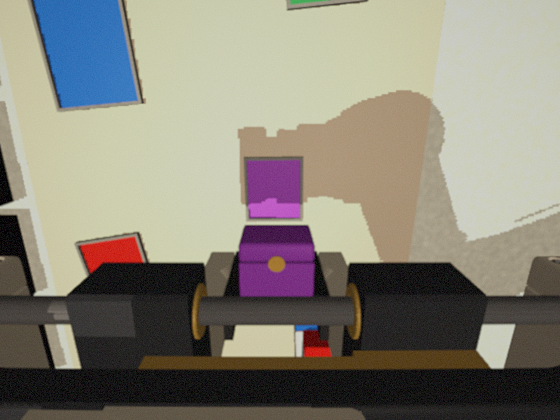

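```bash
python3 go.py 0.5074 0.0186 0.013 -89;  python3 -m crank '[[[-0.09,-0.11,1.5,0],[-0.09,-0.11,3.5,0],[-0.09,-0.11,5,0],[-0.09,-0.11,6,0],[-0.09,-0.11,6.5,0],[-0.09,-0.11,6.7,0],[-0.09,-0.11,6.8,0],[-0.09,-0.11,6.8,0],[-0.09,-0.11,6.8,0]]]'; python3 go.py 0.5074 0.0186 0.011 -89
```

```text
now [0.5046 0.0163 0.1845] [180.    0.  -89.4] F [-0.4 -0.2 -1.2] w 0.0359
[-0.09 -0.11  6.86] -0.09 rows>= 2.7
t: 8.32
eef_pos: [0.508, 0.0181, 0.0152]
ee_rot: [-3.14, 0.0, -1.562]
force: [0.2, 0.3, -0.7]
width: 0.0356
gripper_force: 25.0
now [0.508  0.0181 0.0152] [-179.9    0.   -89.5] F [ 0.2  0.3 -0.7] w 0.0356
[-0.02  0.02  0.17] -0.1 rows>= 0.1
```

```bash
python3 -m crank '[[[0,0,0.08,-0.1],[0,0,0.13,-0.1],[0,0,0.16,-0.1],[0,0,0.16,-0.1]]]';  python3 -m crank '[[[0,0,0,0],[0,0,0,0],[0,0,0,0],[0,0,0,0]]]' 0.35;  python3 -m crank '[[[0,0,-0.2,0],[0,0,-1,0],[0,0,-2.5,0],[0,0,-5,0],[0,0,-6.8,0],[0,0,-7,0],[0,0,-7,0]]]' 0 ; python3 - <<'E'
from h import *
p,d=arm.grab_frame("wrist"); W=cloud("wrist",d)
m=(np.hypot(W[...,0]-.507,W[...,1]-.018)<.04)&(W[...,2]>.024)&(W[...,2]<.04)
print(rect(W[m]),np.median(W[m][:,2]))
E
python3 go.py 0.4510 0.2065 0.13 -90.5 0.451 0.2065 0.041 -90.5
```

```text
t: 8.82
eef_pos: [0.5075, 0.0179, 0.011]
ee_rot: [-3.142, -0.0, -1.553]
force: [-3.0, 0.2, 6.7]
width: 0.0357
gripper_force: 25.0
t: 9.32
eef_pos: [0.5076, 0.018, 0.0105]
ee_rot: [3.141, -0.0, -1.553]
force: [0.3, 0.4, 0.8]
width: 0.0568
gripper_force: 0.0
t: 10.2
eef_pos: [0.5073, 0.018, 0.1857]
ee_rot: [-3.141, 0.001, -1.553]
force: [0.8, 0.2, -0.7]
width: 0.0876
gripper_force: 0.0
(array([0.5063, 0.0168]), 0.0431, 0.0356, np.float64(-89.1)) 0.029692853974025657
now [0.5069 0.0178 0.1848] [179.9  -0.  -89. ] F [-0.6 -0.2 -0. ] w 0.0879
[-7.59  2.1   2.2 ] 0.3 rows>= 3.3
[-7.59  2.1   5.76] 0.3 rows>= 3.9
```

```bash
python3 -m crank '[[[-1.5,0.4,0,0.1],[-3.5,0.9,0,0.2],[-5.5,1.5,0,0.3],[-7,2,0,0.3],[-7.6,2.1,0,0.3],[-7.6,2.1,0,0.3],[-7.6,2.1,0,0.3]]]' ; python3 layers.py w3 0.451 0.2065; python3 go.py 0.4505 0.2065 0.042 -90.5
```

```text
t: 11.12
eef_pos: [0.4516, 0.2061, 0.1848]
ee_rot: [3.14, -0.001, -1.58]
force: [-0.1, -0.7, 0.4]
width: 0.0878
gripper_force: 0.0
0.029 1286 0.0337 (array([0.4503, 0.2073]), 0.0997, 0.0594, np.float64(-87.0))
   part [244 144  63  50] (array([0.4517, 0.1801]), 0.0591, 0.0449, np.float64(2.6))
0.057 3966 0.0639 (array([0.4498, 0.207 ]), 0.0695, 0.0481, np.float64(89.5))
   part [251 166  55  75] (array([0.4498, 0.207 ]), 0.0695, 0.0481, np.float64(89.5))
now [0.4518 0.206  0.185 ] [180.   -0.  -90.5] F [ 0.3 -0.2  0.6] w 0.0876
[-0.03  0.05  5.72] -0.01 rows>= 2.3
```

```bash
python3 -m crank '[[[-0.04,0.07,1.5,0],[-0.04,0.07,3.2,0],[-0.04,0.07,4.6,0],[-0.04,0.07,5.3,0],[-0.04,0.07,5.7,0],[-0.04,0.07,5.7,0],[-0.04,0.07,5.7,0]]]'; python3 -m crank '[[[0,0,0,0],[0,0,0,0],[0,0,0,0],[0,0,0,0],[0,0,0,0],[0,0,0,0]]]' 1 30;  python3 -m crank '[[[0,0,-0.3,0],[0,0,-1,0],[0,0,-2.5,0],[0,0,-4.5,0],[0,0,-6,0],[0,0,-6,0]]]'; python3 go.py 0.6877 0.1214 0.18 -79.4
```

```text
t: 12.05
eef_pos: [0.4505, 0.2082, 0.0438]
ee_rot: [-3.141, 0.001, -1.58]
force: [0.4, 0.6, -0.1]
width: 0.0878
gripper_force: 0.0
t: 12.8
eef_pos: [0.45, 0.208, 0.0431]
ee_rot: [-3.142, 0.0, -1.579]
force: [-0.9, -0.1, 1.4]
width: 0.0479
gripper_force: 30.0
t: 13.55
eef_pos: [0.4512, 0.2091, 0.1964]
ee_rot: [-3.137, 0.004, -1.579]
force: [-0.3, 0.0, -4.6]
width: 0.0478
gripper_force: 30.0
now [0.4512 0.2091 0.1964] [-179.7    0.2  -90.5] F [-0.3  0.  -4.6] w 0.0478
[ 3.43 -9.49  0.68] -2.21 rows>= 4.0
```

```bash
python3 - <<'E'
from h import *
for c in("top","scene"):
    if c=="top": d=np.load("top_d.npy")
    else: d=np.load("scene_d.npy")
    W=cloud(c,d)
    for y0 in(.05,.1,.15,-.05,-.1,-.15):
        m=(abs(W[...,1]-y0)<.025)&(W[...,0]>.74)&(W[...,0]<.95)
        for lo in(.03,.06,.07,.075):
            q=W[m&(W[...,2]>lo)]; print(c,y0,lo,len(q),q[:,0].min().round(3) if len(q) else None,end=" | ")
        print()
E
python3 -m crank '[[[0.4,-1.5,0,-0.3],[1,-3.3,0,-0.8],[1.8,-5.2,0,-1.2],[2.6,-7.2,0,-1.6],[3.2,-8.6,0,-2],[3.43,-9.4,0,-2.2],[3.43,-9.5,0,-2.2],[3.43,-9.5,0,-2.2]]]'; python3 trays.py w4 red blue; python3 go.py 0.6877 0.1226 0.0121 -79.4
```

```text
top 0.05 0.03 860 0.792 | top 0.05 0.06 249 0.792 | top 0.05 0.07 188 0.793 | top 0.05 0.075 119 0.793 | 
top 0.1 0.03 1161 0.793 | top 0.1 0.06 167 0.793 | top 0.1 0.07 96 0.793 | top 0.1 0.075 43 0.793 | 
top 0.15 0.03 953 0.792 | top 0.15 0.06 325 0.793 | top 0.15 0.07 207 0.793 | top 0.15 0.075 122 0.793 | 
top -0.05 0.03 1011 0.793 | top -0.05 0.06 225 0.793 | top -0.05 0.07 171 0.793 | top -0.05 0.075 108 0.794 | 
top -0.1 0.03 1077 0.792 | top -0.1 0.06 236 0.792 | top -0.1 0.07 128 0.792 | top -0.1 0.075 70 0.793 | 
top -0.15 0.03 1152 0.793 | top -0.15 0.06 170 0.793 | top -0.15 0.07 94 0.793 | top -0.15 0.075 48 0.793 | 
scene 0.05 0.03 1318 0.795 | scene 0.05 0.06 639 0.795 | scene 0.05 0.07 320 0.795 | scene 0.05 0.075 90 0.796 | 
scene 0.1 0.03 738 0.795 | scene 0.1 0.06 100 0.795 | scene 0.1 0.07 58 0.795 | scene 0.1 0.075 32 0.796 | 
scene 0.15 0.03 1367 0.795 | scene 0.15 0.06 773 0.795 | scene 0.15 0.07 377 0.795 | scene 0.15 0.075 113 0.796 | 
scene -0.05 0.03 1108 0.796 | scene -0.05 0.06 334 0.796 | scene -0.05 0.07 155 0.796 | scene -0.05 0.075 45 0.796 | 
scene -0.1 0.03 294 0.795 | scene -0.1 0.06 256 0.795 | scene -0.1 0.07 157 0.795 | scene -0.1 0.075 42 0.796 | 
scene -0.15 0.03 478 0.795 | scene -0.15 0.06 78 0.795 | scene -0.15 0.07 44 0.795 | scene -0.15 0.075 15 0.796 | 
t: 14.55
eef_pos: [0.6858, 0.1202, 0.1917]
ee_rot: [3.139, -0.0, -1.388]
force: [1.2, -0.8, -2.9]
width: 0.048
gripper_force: 30.0
red [ 242  146   65   55 3409] 0.0033 (array([0.69  , 0.1073]), 0.0681, 0.06, np.float64(10.2))
now [0.6857 0.1204 0.1923] [179.9   0.  -79.5] F [-0.4 -0.7 -1.6] w 0.0478
[-0.07 -0.1   7.21] -0.02 rows>= 2.9
```

View pics/w4.png

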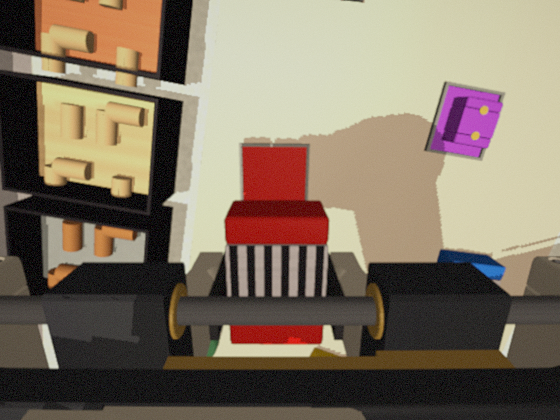

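```bash
python3 go.py 0.6873 0.123 0.0165 -79.6; python3 -m crank '[[[-0.09,-0.08,1.5,0],[-0.09,-0.08,3.5,0],[-0.09,-0.08,5,0],[-0.09,-0.08,6.2,0],[-0.09,-0.08,6.8,0],[-0.09,-0.08,7,0],[-0.09,-0.08,7,0],[-0.09,-0.08,7,0]]]'; python3 go.py 0.6873 0.123 0.0118 -79.6
```

```text
now [0.6857 0.1204 0.1923] [179.9   0.  -79.5] F [-0.4 -0.7 -1.6] w 0.0478
[-0.09 -0.09  7.03] 0.02 rows>= 2.8
t: 15.6
eef_pos: [0.6891, 0.1232, 0.0195]
ee_rot: [-3.139, 0.0, -1.387]
force: [0.2, 0.1, -2.8]
width: 0.0476
gripper_force: 30.0
now [0.6891 0.1232 0.0195] [-179.9    0.   -79.5] F [ 0.2  0.1 -2.8] w 0.0476
[-0.    0.07  0.31] 0.03 rows>= 0.1
```

```bash
python3 -m crank '[[[0,0.04,0.1,0],[0,0.04,0.18,0],[0,0.04,0.24,0],[0,0.04,0.27,0],[0,0.04,0.27,0]]]';  python3 go.py 0.6873 0.123 0.0121 -79.6
```

```text
t: 16.23
eef_pos: [0.6873, 0.1226, 0.0122]
ee_rot: [-3.141, -0.0, -1.387]
force: [-3.4, 0.0, 5.0]
width: 0.0474
gripper_force: 30.0
now [0.6873 0.1226 0.0122] [-180.    -0.   -79.5] F [-3.4  0.   5. ] w 0.0474
[-0.02 -0.    0.  ] 0.03 rows>= 0.0
```

```bash
python3 -m crank '[[[0,0,0,0],[0,0,0,0],[0,0,0,0]]]' 0.25;  python3 -m crank '[[[0,0,-0.2,0],[0,0,-1,0],[0,0,-2.5,0],[0,0,-5,0],[0,0,-6.8,0],[0,0,-7,0],[0,0,-7,0]]]' 0 ; python3 - <<'E'
from h import *
p,d=arm.grab_frame("wrist"); W=cloud("wrist",d)
m=(np.hypot(W[...,0]-.687,W[...,1]-.122)<.06)&(W[...,2]>.026)&(W[...,2]<.04)
print(rect(W[m]),np.median(W[m][:,2]))
E
python3 go.py 0.4503 0.2075 0.185 -87.3
```

```text
t: 16.6
eef_pos: [0.6874, 0.1226, 0.0112]
ee_rot: [-3.142, -0.0, -1.387]
force: [-1.0, -0.2, 1.0]
width: 0.0651
gripper_force: 0.0
t: 17.48
eef_pos: [0.6873, 0.1227, 0.1878]
ee_rot: [-3.14, 0.001, -1.387]
force: [-0.4, -0.0, -0.6]
width: 0.0877
gripper_force: 0.0
(array([0.6861, 0.1213]), 0.0696, 0.0481, np.float64(-79.6)) 0.031295772944867184
now [0.6868 0.1226 0.1864] [180.    0.  -79.5] F [ 0.3  0.4 -0.7] w 0.0876
[-5.07  8.68  0.06] 1.56 rows>= 4.0
```

Heatsink within about 1.5 mm. Now the blue supply.

```bash
python3 -m crank '[[[-0.9,1.5,0,0.3],[-2,3.5,0,0.7],[-3.2,5.5,0,1.1],[-4.3,7.3,0,1.5],[-5,8.5,0,1.56],[-5.07,8.7,0,1.56],[-5.07,8.7,0,1.56],[-5.07,8.7,0,1.56]]]'; python3 layers.py w5 0.451 0.2065; python3 go.py 0.4503 0.2075 0.008 -87.3
```

```text
t: 18.52
eef_pos: [0.4509, 0.2073, 0.1858]
ee_rot: [3.141, -0.001, -1.524]
force: [1.0, -0.2, 0.4]
width: 0.0877
gripper_force: 0.0
0.029 5902 0.0336 (array([0.4498, 0.2075]), 0.0993, 0.0601, np.float64(-87.2))
   part [246 144  63  98] (array([0.4498, 0.2075]), 0.0993, 0.0601, np.float64(-87.2))
now [0.4509 0.2072 0.1858] [180.   -0.  -87.3] F [0.8 0.1 0.5] w 0.0873
[-0.02  0.02  7.11] -0.01 rows>= 2.8
```

```bash
python3 -m crank '[[[-0.02,0.03,1.5,0],[-0.02,0.03,3.5,0],[-0.02,0.03,5.2,0],[-0.02,0.03,6.3,0],[-0.02,0.03,6.9,0],[-0.02,0.03,7.05,0],[-0.02,0.03,7.05,0],[-0.02,0.03,7.05,0]]]'; python3 -m crank '[[[0,0,0,0],[0,0,0,0],[0,0,0,0],[0,0,0,0],[0,0,0,0],[0,0,0,0]]]' 1 45;  python3 -m crank '[[[0,0,-0.2,0],[0,0,-0.8,0],[0,0,-2.2,0],[0,0,-4.2,0],[0,0,-6,0],[0,0,-7.2,0],[0,0,-7.2,0]]]'; python3 go.py 0.6872 -0.1289 0.19 -84
```

```text
t: 19.58
eef_pos: [0.4501, 0.2084, 0.0107]
ee_rot: [-3.141, 0.001, -1.524]
force: [-0.6, -0.5, -0.1]
width: 0.0876
gripper_force: 0.0
t: 20.32
eef_pos: [0.4497, 0.2082, 0.0103]
ee_rot: [-3.141, 0.0, -1.523]
force: [-1.7, -0.6, 4.4]
width: 0.0598
gripper_force: 45.0
t: 21.2
eef_pos: [0.4502, 0.2087, 0.1921]
ee_rot: [-3.139, 0.003, -1.523]
force: [0.6, 0.8, -4.0]
width: 0.0598
gripper_force: 45.0
now [0.4502 0.2087 0.1921] [-179.8    0.2  -87.3] F [ 0.6  0.8 -4. ] w 0.0598
[13.94 -8.83  0.07] -0.66 rows>= 6.6
```

```bash
python3 -m crank '[[[1.5,-1,0,-0.1],[3.5,-2.2,0,-0.2],[5.7,-3.6,0,-0.3],[7.9,-5,0,-0.4],[10,-6.3,0,-0.5],[12,-7.6,0,-0.66],[13.3,-8.4,0,-0.66],[13.8,-8.8,0,-0.66],[13.8,-8.8,0,-0.66],[13.8,-8.8,0,-0.66]]]'; python3 trays.py w6 blue green; python3 go.py 0.6872 -0.1289 0.19 -84
```

```text
t: 22.45
eef_pos: [0.6848, -0.1252, 0.1891]
ee_rot: [3.14, 0.001, -1.465]
force: [-0.4, 0.4, -3.3]
width: 0.0598
gripper_force: 45.0
blue [ 237  128   77   45 3343] 0.0032 (array([ 0.6907, -0.1633]), 0.0795, 0.0463, np.float64(6.3))
green [ 458   90   78   88 5437] 0.0029 (array([ 0.4634, -0.204 ]), 0.0894, 0.0664, np.float64(-83.5))
now [ 0.6849 -0.125   0.1897] [180.    0.  -83.9] F [-0.9 -0.2 -3.3] w 0.0599
[ 0.16 -0.07 -0.01] 0.01 rows>= 0.1
```

View pics/w6.png

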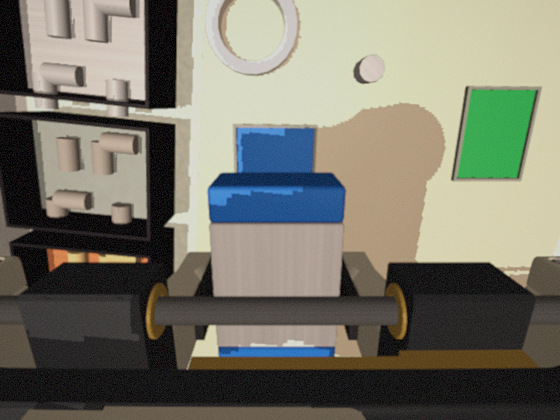

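```bash
python3 go.py 0.687 -0.1271 0.0175 -83.9; python3 -m crank '[[[0.07,-0.05,1.5,0],[0.07,-0.05,3.5,0],[0.07,-0.05,5,0],[0.07,-0.05,6.1,0],[0.07,-0.05,6.7,0],[0.07,-0.05,6.88,0],[0.07,-0.05,6.88,0],[0.07,-0.05,6.88,0]]]'; python3 go.py 0.687 -0.1271 0.0135 -84
```

```text
now [ 0.6849 -0.125   0.1897] [180.    0.  -83.9] F [-0.9 -0.2 -3.3] w 0.0599
[ 0.09 -0.08  6.89] -0.01 rows>= 2.8
t: 23.5
eef_pos: [0.6879, -0.1277, 0.0195]
ee_rot: [-3.139, -0.0, -1.466]
force: [-0.4, 0.9, -2.9]
width: 0.0598
gripper_force: 45.0
now [ 0.6879 -0.1277  0.0195] [-179.9   -0.   -84. ] F [-0.4  0.9 -2.9] w 0.0598
[-0.03  0.03  0.24] 0.01 rows>= 0.1
```

```bash
python3 -m crank '[[[0,0.02,0.1,0],[0,0.02,0.17,0],[0,0.02,0.21,0],[0,0.02,0.21,0]]]';  python3 go.py 0.687 -0.1271 0.0133 -84
```

```text
t: 24.0
eef_pos: [0.6866, -0.1279, 0.0134]
ee_rot: [-3.141, -0.0, -1.466]
force: [-3.6, 0.6, 3.5]
width: 0.0599
gripper_force: 45.0
now [ 0.6866 -0.1279  0.0134] [-180.   -0.  -84.] F [-3.6  0.6  3.5] w 0.0599
[-0.03 -0.02  0.  ] 0.0 rows>= 0.0
```

```bash
python3 -m crank '[[[0,0,0,0],[0,0,0,0],[0,0,0,0]]]' 0.15;  python3 -m crank '[[[0,0,-0.2,0],[0,0,-1,0],[0,0,-2.5,0],[0,0,-5,0],[0,0,-6.8,0],[0,0,-7,0],[0,0,-7,0]]]' 0 ; python3 - <<'E'
from h import *
p,d=arm.grab_frame("wrist"); W=cloud("wrist",d)
m=(np.hypot(W[...,0]-.687,W[...,1]+.128)<.07)&(W[...,2]>.03)&(W[...,2]<.045)
print(rect(W[m]),np.median(W[m][:,2]))
E
python3 go.py 0.578 0.3755 0.188 -105
```

```text
t: 24.38
eef_pos: [0.6868, -0.1278, 0.0128]
ee_rot: [-3.141, -0.0, -1.466]
force: [-0.3, -0.1, -0.0]
width: 0.0745
gripper_force: 0.0
t: 25.25
eef_pos: [0.6866, -0.1277, 0.1893]
ee_rot: [-3.14, 0.0, -1.466]
force: [-0.7, 0.2, -0.3]
width: 0.0873
gripper_force: 0.0
(array([ 0.6852, -0.1283]), 0.1, 0.0601, np.float64(-83.9)) 0.03517032934121281
now [ 0.6861 -0.1277  0.1879] [180.   0. -84.] F [ 0.1 -0.9 -0.2] w 0.0879
[-20.47   2.19   0.  ] 4.2 rows>= 8.2
```

```bash
python3 -m crank '[[[-1.5,0.1,0,0.4],[-3.7,0.3,0,0.8],[-6,0.6,0,1.3],[-8.3,0.9,0,1.8],[-10.6,1.1,0,2.3],[-12.9,1.4,0,2.8],[-15.2,1.6,0,3.3],[-17.4,1.8,0,3.8],[-19.2,2,0,4.2],[-20.2,2.2,0,4.2],[-20.4,2.2,0,4.2],[-20.4,2.2,0,4.2]]]'; python3 layers.py w7 0.578 0.3755; python3 go.py 0.578 0.3755 0.042 -105
```

```text
t: 26.8
eef_pos: [0.5783, 0.373, 0.1871]
ee_rot: [3.141, -0.001, -1.832]
force: [0.7, -0.1, -0.2]
width: 0.0875
gripper_force: 0.0
0.029 1186 0.0339 (array([0.5812, 0.3769]), 0.1001, 0.0589, np.float64(75.4))
   part [244 148  62  36] (array([0.5726, 0.3447]), 0.0593, 0.0326, np.float64(-13.1))
   part [250 241  31   5] (array([0.6032, 0.42  ]), 0.0313, 0.0057, np.float64(-14.7))
0.057 3908 0.0639 (array([0.5789, 0.3753]), 0.0701, 0.0485, np.float64(74.9))
   part [250 167  55  75] (array([0.5789, 0.3753]), 0.0701, 0.0485, np.float64(74.9))
now [0.5785 0.3726 0.1874] [ 180.   -0. -105.] F [ 1.1 -0.6 -0.5] w 0.0875
[-0.11  0.05  5.82] -0.0 rows>= 2.3
```

View pics/w7.png

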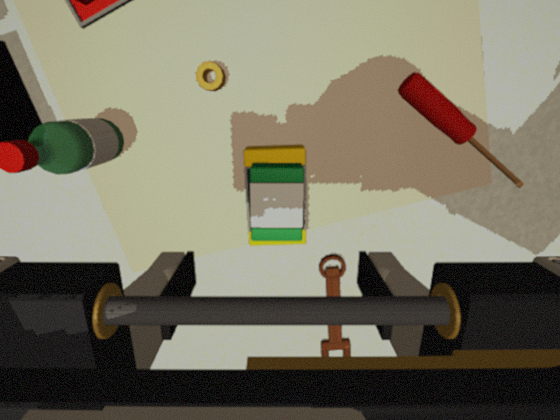

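```bash
python3 -m crank '[[[-0.11,0.04,1.5,0],[-0.11,0.04,3.2,0],[-0.11,0.04,4.6,0],[-0.11,0.04,5.4,0],[-0.11,0.04,5.8,0],[-0.11,0.04,5.8,0],[-0.11,0.04,5.8,0]]]'; python3 -m crank '[[[0,0,0,0],[0,0,0,0],[0,0,0,0],[0,0,0,0],[0,0,0,0],[0,0,0,0]]]' 1 30;  python3 -m crank '[[[0,0,-0.2,0],[0,0,-0.8,0],[0,0,-2.2,0],[0,0,-4.2,0],[0,0,-6,0],[0,0,-6,0]]]'; python3 go.py 0.58 0.05 0.19 -95 0.4637 -0.2046 0.19 -83.7
```

```text
t: 27.72
eef_pos: [0.5789, 0.3767, 0.0441]
ee_rot: [-3.141, 0.001, -1.833]
force: [-0.0, -0.2, -0.4]
width: 0.0874
gripper_force: 0.0
t: 28.48
eef_pos: [0.5782, 0.3766, 0.0429]
ee_rot: [-3.142, 0.0, -1.832]
force: [-1.4, 1.1, -0.4]
width: 0.0478
gripper_force: 30.0
t: 29.22
eef_pos: [0.5802, 0.378, 0.1991]
ee_rot: [-3.136, 0.008, -1.832]
force: [-0.3, 0.1, -2.6]
width: 0.0477
gripper_force: 30.0
now [0.5802 0.378  0.1991] [-179.7    0.4 -105. ] F [-0.3  0.1 -2.6] w 0.0477
[12.68 -3.38  0.29] -1.99 rows>= 5.3
[23.72 -1.51  0.19] -4.25 rows>= 9.5
```

```bash
python3 -m crank '[[[1.5,-0.3,0.1,-0.2],[3.7,-0.9,0.1,-0.5],[6,-1.6,0.1,-0.9],[8.3,-2.2,0.1,-1.3],[10.6,-2.8,0.1,-1.7],[12.9,-3.1,0.1,-2.1],[15.2,-2.8,0.1,-2.6],[17.5,-2.5,0.1,-3.1],[19.7,-2.1,0.1,-3.6],[21.6,-1.8,0.1,-4],[23,-1.6,0.1,-4.25],[23.5,-1.5,0.1,-4.25]]]'; python3 -m crank '[[[0,0,0,0],[0,0,0,0]]]'; python3 trays.py w8 green yellow; python3 go.py 0.4637 -0.2046 0.19 -83.7
```

```text
t: 30.72
eef_pos: [0.4611, -0.2021, 0.1903]
ee_rot: [3.141, 0.0, -1.464]
force: [0.4, 0.7, -1.4]
width: 0.0477
gripper_force: 30.0
t: 30.98
eef_pos: [0.4628, -0.2001, 0.1903]
ee_rot: [-3.142, 0.0, -1.461]
force: [0.9, 0.5, -1.5]
width: 0.048
gripper_force: 30.0
green [ 243  142   64   59 3681] 0.0027 (array([ 0.4661, -0.2155]), 0.0673, 0.0637, np.float64(6.4))
yellow [ 128    0   89   43 2822] 0.0026 (array([ 0.5789, -0.3567]), 0.0801, 0.0378, np.float64(-7.2))
now [ 0.4629 -0.2     0.1903] [-180.     0.   -83.7] F [-0.3  1.1 -1.3] w 0.0479
[ 0.19 -0.01  0.01] 0.0 rows>= 0.1
```

```bash
python3 go.py 0.4639 -0.203 0.0165 -83.7; python3 -m crank '[[[0.13,0,1.5,0],[0.11,0,3.5,0],[0.11,0,5,0],[0.11,0,6.1,0],[0.11,0,6.7,0],[0.11,0,6.93,0],[0.11,0,6.93,0],[0.11,0,6.93,0]]]'; python3 go.py 0.4639 -0.203 0.0119 -83.7
```

```text
now [ 0.4629 -0.2     0.1903] [-180.     0.   -83.7] F [-0.3  1.1 -1.3] w 0.0479
[ 0.13 -0.03  6.95] 0.0 rows>= 2.8
t: 32.02
eef_pos: [0.4636, -0.2034, 0.018]
ee_rot: [-3.14, -0.0, -1.461]
force: [0.2, -0.2, -1.2]
width: 0.0477
gripper_force: 30.0
now [ 0.4636 -0.2034  0.018 ] [-179.9   -0.   -83.7] F [ 0.2 -0.2 -1.2] w 0.0477
[-0.02 -0.01  0.25] -0.0 rows>= 0.1
```

```bash
python3 -m crank '[[[0,0,0.1,0],[0,0,0.18,0],[0,0,0.23,0],[0,0,0.23,0]]]';  python3 -m crank '[[[0,0,0,0],[0,0,0,0],[0,0,0,0]]]' 0.25;  python3 -m crank '[[[0,0,-0.2,0],[0,0,-1,0],[0,0,-2.5,0],[0,0,-5,0],[0,0,-6.8,0],[0,0,-7,0],[0,0,-7,0]]]' 0 ; python3 - <<'E'
from h import *
p,d=arm.grab_frame("wrist"); W=cloud("wrist",d)
m=(np.hypot(W[...,0]-.464,W[...,1]+.204)<.06)&(W[...,2]>.026)&(W[...,2]<.045)
print(rect(W[m]),np.median(W[m][:,2]))
E
python3 go.py 0.58 0.05 0.187 -95 0.5792 0.376 0.187 -104
```

```text
t: 32.52
eef_pos: [0.4628, -0.2035, 0.0118]
ee_rot: [-3.142, -0.0, -1.461]
force: [-2.5, 1.8, 5.3]
width: 0.0477
gripper_force: 30.0
t: 32.9
eef_pos: [0.4628, -0.2034, 0.0113]
ee_rot: [-3.142, -0.0, -1.462]
force: [0.4, 0.1, -0.3]
width: 0.0652
gripper_force: 0.0
t: 33.78
eef_pos: [0.4626, -0.2033, 0.1865]
ee_rot: [-3.141, 0.0, -1.462]
force: [0.0, -0.4, -0.7]
width: 0.0878
gripper_force: 0.0
(array([ 0.4616, -0.2047]), 0.069, 0.0484, np.float64(-83.9)) 0.03167408758069479
now [ 0.4621 -0.2032  0.1856] [179.9   0.  -83.8] F [-0.5 -0.  -0.4] w 0.0876
[-9.56 -5.79 -0.06] 2.25 rows>= 4.5
[-22.52  -7.18  -0.05] 4.05 rows>= 9.5
```

```bash
python3 -m crank '[[[-1.3,-0.8,0,0.3],[-3.3,-2,0,0.7],[-5.3,-3.3,0,1.2],[-7.3,-4.6,0,1.7],[-9.5,-5.7,0,2.2],[-11.8,-6.1,0,2.6],[-14.2,-6.4,0,3],[-16.6,-6.7,0,3.4],[-19,-6.9,0,3.8],[-21,-7.1,0,4.05],[-22.3,-7.2,0,4.05],[-22.5,-7.2,0,4.05]]]'; python3 -m crank '[[[0,0,0,0],[0,0,0,0]]]'; python3 layers.py w9 0.58 0.3765; python3 go.py 0.58 0.3765 0.0085 -104
```

```text
t: 35.33
eef_pos: [0.5793, 0.3769, 0.1832]
ee_rot: [3.139, -0.004, -1.813]
force: [-0.1, -1.3, -0.2]
width: 0.0877
gripper_force: 0.0
t: 35.58
eef_pos: [0.5803, 0.3741, 0.1858]
ee_rot: [3.141, -0.001, -1.816]
force: [0.7, -0.6, 0.7]
width: 0.0874
gripper_force: 0.0
0.029 5853 0.0341 (array([0.5798, 0.3779]), 0.0998, 0.06, np.float64(77.0))
   part [246 147  63  98] (array([0.5798, 0.3779]), 0.0998, 0.06, np.float64(77.0))
now [0.5805 0.3742 0.1862] [ 180.    -0.  -104.1] F [-0.5 -0.4  0.5] w 0.0873
[-0.09  0.04  7.11] -0.01 rows>= 2.8
```

```bash
python3 go.py 0.58 0.3772 0.0095 -103; python3 -m crank '[[[-0.1,0.04,1.5,-0.2],[-0.1,0.04,3.5,-0.2],[-0.1,0.04,5.2,-0.2],[-0.1,0.04,6.3,-0.2],[-0.1,0.04,6.9,-0.2],[-0.1,0.04,7.07,-0.2],[-0.1,0.04,7.07,-0.2],[-0.1,0.04,7.07,-0.2]]]'; python3 -m crank '[[[0,0,0,0],[0,0,0,0],[0,0,0,0],[0,0,0,0],[0,0,0,0],[0,0,0,0]]]' 1 45;  python3 -m crank '[[[0,0,-0.2,0],[0,0,-0.8,0],[0,0,-2.2,0],[0,0,-4.2,0],[0,0,-6,0],[0,0,-7.2,0],[0,0,-7.2,0]]]'; python3 go.py 0.6 0.05 0.19 -95 0.5718 -0.3996 0.19 -97.2
```

```text
now [0.5805 0.3742 0.1862] [ 180.    -0.  -104.1] F [-0.5 -0.4  0.5] w 0.0873
[-0.12  0.05  7.07] -0.21 rows>= 2.8
t: 36.62
eef_pos: [0.5806, 0.3786, 0.011]
ee_rot: [-3.14, 0.002, -1.797]
force: [0.6, 0.1, 0.5]
width: 0.0877
gripper_force: 0.0
t: 37.38
eef_pos: [0.58, 0.3781, 0.0097]
ee_rot: [-3.142, 0.0, -1.797]
force: [-1.2, -0.5, 2.4]
width: 0.0595
gripper_force: 45.0
t: 38.25
eef_pos: [0.5811, 0.379, 0.1937]
ee_rot: [-3.138, 0.005, -1.797]
force: [0.5, -0.0, -3.4]
width: 0.0596
gripper_force: 45.0
now [0.5811 0.379  0.1937] [-179.8    0.3 -103. ] F [ 0.5 -0.  -3.4] w 0.0596
[12.65 -3.69  0.09] -1.59 rows>= 5.3
[ 3.043e+01 -6.630e+00  1.000e-02] -1.15 rows>= 12.5
```

```bash
python3 -m crank '[[[1.3,-0.4,0,-0.2],[3.3,-1,0,-0.4],[5.6,-1.6,0,-0.7],[8,-2.3,0,-1],[10.3,-3,0,-1.15],[12.7,-3.6,0,-1.15],[15,-4.1,0,-1.15],[17.4,-4.5,0,-1.15],[19.7,-4.9,0,-1.15],[22,-5.3,0,-1.15],[24,-5.6,0,-1.15],[25.5,-5.8,0,-1.15]]]'; python3 go.py 0.5718 -0.3956 0.19 -97.2
```

```text
t: 39.75
eef_pos: [0.5766, -0.2776, 0.1881]
ee_rot: [3.139, 0.0, -1.699]
force: [1.2, 0.5, -3.8]
width: 0.0603
gripper_force: 45.0
now [ 0.5766 -0.2776  0.1881] [179.9   0.  -97.3] F [ 1.2  0.5 -3.8] w 0.0603
[ 4.7  -0.41 -0.08] -0.02 rows>= 1.9
```

```bash
python3 -m crank '[[[1.5,-0.1,0,0],[3,-0.2,0,0],[4.2,-0.3,0,0],[4.6,-0.35,0,0],[4.6,-0.35,0,0],[4.6,-0.35,0,0]]]'; python3 trays.py w10 yellow;python3 go.py 0.5718 -0.3996 0.0175 -97.2
```

```text
t: 40.5
eef_pos: [0.5721, -0.3899, 0.1892]
ee_rot: [3.141, 0.0, -1.697]
force: [-0.2, -0.5, -3.7]
width: 0.0597
gripper_force: 45.0
now [ 0.5723 -0.3899  0.1895] [180.    0.  -97.2] F [ 0.6 -0.4 -3. ] w 0.0598
[ 0.39 -0.03  6.88] 0.0 rows>= 2.8
```

View pics/w10.png

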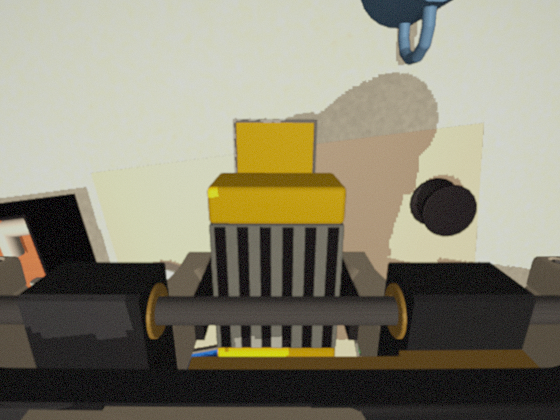

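```bash
sed -i 's/yellow=32/yellow=22/' trays.py; python3 trays.py w11 yellow
```

```text
yellow [ 236  122   79   51 3902] 0.0029 (array([ 0.5684, -0.4315]), 0.0806, 0.0525, np.float64(-7.2))
```

```bash
python3 -m crank '[[[0.34,0,1.5,0],[0.34,0,3.5,0],[0.34,0,5,0],[0.34,0,6.1,0],[0.34,0,6.7,0],[0.34,0,6.88,0],[0.34,0,6.88,0],[0.34,0,6.88,0]]]'; python3 go.py 0.5724 -0.3985 0.0127 -97.2
```

```text
t: 41.6
eef_pos: [0.572, -0.3997, 0.019]
ee_rot: [-3.139, -0.001, -1.697]
force: [0.0, -0.2, -3.4]
width: 0.0597
gripper_force: 45.0
now [ 0.572  -0.3997  0.019 ] [-179.9   -0.   -97.2] F [ 0.  -0.2 -3.4] w 0.0597
[-0.05 -0.01  0.25] -0.0 rows>= 0.1
```

```bash
python3 -m crank '[[[-0.03,0,0.1,0],[-0.03,0.02,0.17,0],[-0.03,0.02,0.23,0],[-0.03,0.02,0.23,0]]]';  python3 -m crank '[[[0,0,0,0],[0,0,0,0],[0,0,0,0]]]' 0.15;  python3 -m crank '[[[0,0,-0.2,0],[0,0,-1,0],[0,0,-2.5,0],[0,0,-5,0],[0,0,-6.8,0],[0,0,-7,0],[0,0,-7,0]]]' 0; python3 - <<'E'
from h import *
p,d=arm.grab_frame("wrist"); W=cloud("wrist",d)
m=(np.hypot(W[...,0]-.572,W[...,1]+.399)<.07)&(W[...,2]>.03)&(W[...,2]<.045)
print(rect(W[m]),np.median(W[m][:,2]))
p,d=arm.grab_frame("top"); cv2.imwrite("pics/top1.png",p[...,::-1]); W=cloud("top",d)
for n,x,y,r,lo in(("blue",.687,-.129,.07,.031),("red",.6877,.1214,.055,.027),("green",.4641,-.2052,.055,.027),("violet",.507,.0173,.04,.025)):
    Q=W[(np.hypot(W[...,0]-x,W[...,1]-y)<r)&(W[...,2]>lo)&(W[...,2]<.05)]; print(n,rect(Q),np.median(Q[:,2]).round(4))
cv2.imwrite("pics/top1c.png",cv2.resize(p[130:320,80:490,::-1],None,fx=1.95,fy=1.95,interpolation=cv2.INTER_CUBIC))
E
```

```text
t: 42.1
eef_pos: [0.5707, -0.3986, 0.0127]
ee_rot: [-3.141, -0.0, -1.697]
force: [-2.7, 2.6, 5.2]
width: 0.0597
gripper_force: 45.0
t: 42.48
eef_pos: [0.5709, -0.3987, 0.0117]
ee_rot: [-3.141, -0.0, -1.697]
force: [0.0, -0.0, -0.6]
width: 0.0741
gripper_force: 0.0
t: 43.35
eef_pos: [0.5708, -0.3985, 0.1883]
ee_rot: [-3.14, -0.0, -1.697]
force: [0.5, 0.7, -1.1]
width: 0.0874
gripper_force: 0.0
(array([ 0.5695, -0.398 ]), 0.1003, 0.0601, np.float64(82.8)) 0.035295891134800084
blue (array([ 0.6848, -0.1291]), 0.1004, 0.0611, np.float64(-83.8)) 0.0381
red (array([0.6855, 0.1211]), 0.0703, 0.0489, np.float64(-80.1)) 0.0338
green (array([ 0.4631, -0.205 ]), 0.0709, 0.0476, np.float64(-83.8)) 0.0343
violet (array([0.5055, 0.0168]), 0.0427, 0.0336, np.float64(-89.2)) 0.0318
```

View pics/top1c.png

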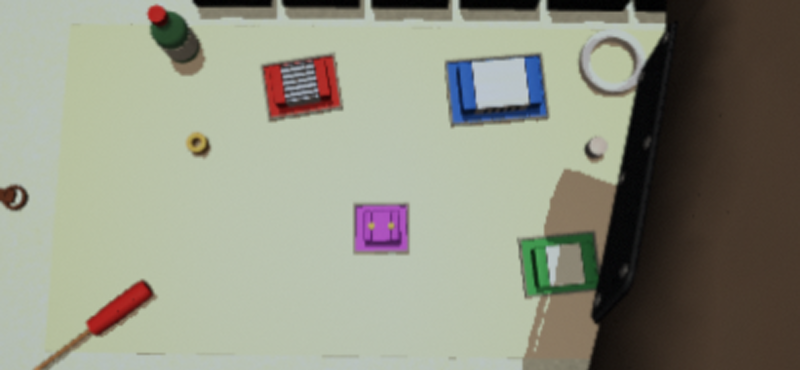

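```bash
python3 - <<'E'
from h import *
p,d=arm.grab_frame("wrist"); cv2.imwrite("pics/w12.png",p[...,::-1]); W=cloud("wrist",d); hsv=cv2.cvtColor(p,cv2.COLOR_RGB2HSV)
c=np.array([.572,-.399]); a=np.radians(-97.2); ux=np.array([np.cos(a),np.sin(a)]); uy=np.array([np.sin(a),-np.cos(a)])
L=(W[...,:2]-c)@np.stack([ux,uy],1)
near=(abs(L[...,0])<.07)&(abs(L[...,1])<.05)
f=near&(W[...,2]<.0055)&(hsv[...,1]>110)&(abs(hsv[...,0].astype(int)-27)<12)
m=near&(W[...,2]>.03)
for n,q in(("floor",f),("mod",m)):
    print(n,q.sum(),"x",np.percentile(L[q][:,0],[.5,99.5]).round(4),"y",np.percentile(L[q][:,1],[.5,99.5]).round(4))
cv2.imwrite("pics/w12c.png",cv2.resize(p[110:270,200:360,::-1],None,fx=3.6,fy=3.6))
E
```

```text
floor 1951 x [-0.0611  0.0585] y [-0.0402  0.0399]
mod 55422 x [-0.0442  0.0461] y [-0.0496  0.0499]
```

View pics/w12c.png

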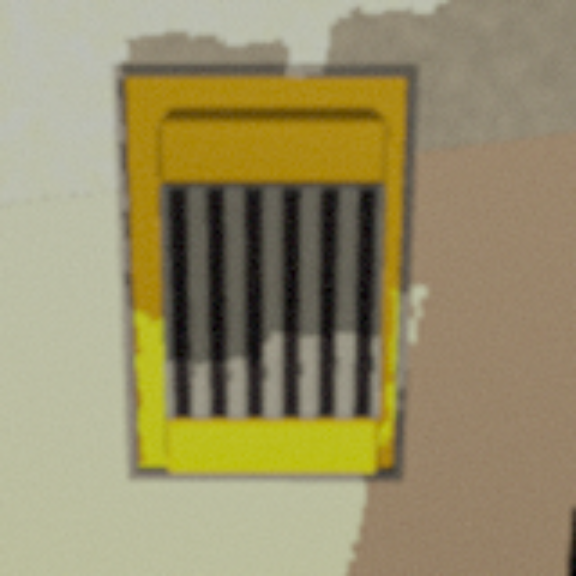

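```bash
python3 go.py 0.5732 -0.3988 0.0135 -97.2; python3 -m crank '[[[0,-0.1,1.5,0],[0,-0.1,3.5,0],[0,-0.1,5,0],[0,-0.1,6.2,0],[0,-0.1,6.8,0],[0,-0.1,6.96,0],[0,-0.1,6.96,0],[0,-0.1,6.96,0]]]' 0; python3 go.py 0.5732 -0.3988 0.0135 -97.2
```

```text
now [ 0.57   -0.3982  0.1856] [179.9   0.  -97.2] F [ 0.6 -1.  -0.6] w 0.0877
[ 0.01 -0.14  6.88] -0.01 rows>= 2.8
t: 44.5
eef_pos: [0.574, -0.3992, 0.0142]
ee_rot: [-3.14, -0.001, -1.697]
force: [-0.5, 0.7, -0.1]
width: 0.0879
gripper_force: 0.0
now [ 0.574  -0.3992  0.0142] [-179.9   -0.   -97.2] F [-0.5  0.7 -0.1] w 0.0879
[-0.01  0.03  0.03] -0.01 rows>= 0.0
```

```bash
python3 -m crank '[[[0,0,0,0],[0,0,0,0],[0,0,0,0],[0,0,0,0],[0,0,0,0],[0,0,0,0]]]' 1 20; python3 -m crank '[[[0,0,0,0],[0,0,0,0],[0,0,0,0]]]' 0.15;  python3 -m crank '[[[0,0,-0.2,0],[0,0,-1,0],[0,0,-2.5,0],[0,0,-5,0],[0,0,-6.8,0],[0,0,-7,0],[0,0,-7,0]]]' 0; python3 - <<'E'
from h import *
p,d=arm.grab_frame("wrist"); W=cloud("wrist",d)
m=(np.hypot(W[...,0]-.572,W[...,1]+.399)<.07)&(W[...,2]>.03)&(W[...,2]<.045)
print(rect(W[m]),np.median(W[m][:,2]))
E
python3 go.py 0.6885 -0.1282 0.187 -84
```

```text
t: 45.25
eef_pos: [0.5726, -0.3988, 0.0129]
ee_rot: [3.141, 0.0, -1.697]
force: [-4.1, 1.5, 5.9]
width: 0.0601
gripper_force: 20.0
t: 45.62
eef_pos: [0.5735, -0.3989, 0.0126]
ee_rot: [-3.141, -0.0, -1.697]
force: [-0.2, 0.0, 0.0]
width: 0.074
gripper_force: 0.0
t: 46.5
eef_pos: [0.5733, -0.3988, 0.1893]
ee_rot: [-3.14, -0.0, -1.697]
force: [0.6, 0.3, -0.5]
width: 0.0876
gripper_force: 0.0
(array([ 0.5713, -0.3988]), 0.0993, 0.0601, np.float64(82.8)) 0.0352833059122768
now [ 0.5728 -0.3986  0.1879] [180.    0.  -97.2] F [ 0.7 -1.1 -1.1] w 0.0876
[-11.31  -3.23   0.04] -2.65 rows>= 4.7
```

```bash
python3 -c "
from station import arm
print(arm.job_done())"
```

```text
the job is handed in; nothing more can be done
None
```

All five modules are upright and lined up in their matching trays, each measured within about 2.5 mm of centre, and the job was handed in at about 46.5 s of the 122 s limit.

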